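# Load the purge well and hold the purge lever

## Task

Put the two tall sample tubes from the rack into the open steel purge well and let go of them there, leaving the two short tubes standing in the rack. Only then press the sprung purge lever down with the fingers until its paddle is level, about halfway, with its top at the height of the small index post beside it (never down to its bottom stop), and finish the program while still holding it there. Leave the other things on the bench alone.

Things in the scene. Friction and masses are not known exactly. Their poses are not given: they have to be found in the camera images.
- rack: dark metal tube rack fixed to the bench, block 50 x 175 x 40 mm (x, y, z); origin at the centre of its underside; four blind holes 18.5 mm wide, 32 mm deep (floors 8 mm above the bench) in one row along its y at -67.5, -22.5, 22.5 and 67.5 mm. Tall tubes stand with their tops 98 mm above the bench, short ones 68 mm
- tall_a: tall capped sample tube, 90 mm tall overall, body 16 mm across, screw cap 19 mm across filling the top 20 mm, standing in one of the rack's four holes at the start (which one varies); origin at the centre of its round foot, z along the tube towards the cap; mass about 22 g
- tall_b: the other tall one: capped sample tube, 90 mm tall overall, body 16 mm across, screw cap 19 mm across filling the top 20 mm, standing in one of the rack's four holes at the start (which one varies); origin at the centre of its round foot, z along the tube towards the cap; mass about 22 g
- tall_a_mid (a point): point on the axis of tall_a, 45 mm above its foot
- tall_b_mid (a point): point on the axis of tall_b, 45 mm above its foot
- short_a: short capped sample tube, 60 mm tall overall, body 16 mm across, screw cap 19 mm across filling the top 20 mm, standing in one of the rack's four holes at the start (which one varies); origin at the centre of its round foot, z along the tube towards the cap; mass about 15 g; stays in the rack
- short_b: the other short one: capped sample tube, 60 mm tall overall, body 16 mm across, screw cap 19 mm across filling the top 20 mm, standing in one of the rack's four holes at the start (which one varies); origin at the centre of its round foot, z along the tube towards the cap; mass about 15 g; stays in the rack
- well: round open-topped steel purge well fixed to the bench on a 120 x 120 x 8 mm grey base; 92 mm across outside, 84 mm inside, rim 98 mm and inner floor 10 mm above the bench; origin at the centre of its underside, on its axis. A tube in it leans freely and stays below or about at the rim; a brass stub reaches 63 mm from the axis on its +x side
- well_rim (a point): centre of the well's mouth, 98 mm above the bench
- valve: purge valve fixed to the bench: 215 x 60 x 10 mm base plate, two aluminium cheeks (90 to 160 mm to its +x, 140 mm high; gauge behind them up to 187 mm) carrying the sprung steel lever, which points to the valve's -x. Origin on the bench, straight below the paddle's centre when level. Pivot axis along y, 110 mm to +x of the origin, 120 mm above the bench
- index_top (a point): top of the thin dark index post (12 x 6 mm) beside the paddle, 38.5 mm to +y of the valve's origin, 124 mm above the bench: flush with the paddle's top when the lever is level
- lever_pad (a point): centre of the top face of the lever's paddle, 110 mm from the pivot; z is the paddle's upward normal. The paddle is a flat steel plate 46 mm along the lever, 56 mm wide, 8 mm thick; its top centre is about 156 mm above the bench at rest, 124 mm when level, 91 mm at the bottom stop
- lever (a joint): angle of the lever in rad: 0 at rest (paddle end 0.3 rad above level), 0.3 level, 0.6 at the bottom stop; a spring pushes it back up whenever let go; pressed at the paddle's centre it takes about 4 N to start moving, 8 N at level, 12 N at the stop
- dish: covered culture dish, 63 mm across, 15 mm high; loose, origin at the centre of its underside; not part of the job
- slide_box: flat slide box, 36 x 91 x 30 mm; loose, origin at the centre of its underside; not part of the job
- vial: amber jar, 36 mm across, 60 mm high; loose, origin at the centre of its underside; not part of the job
- counter: hand tally counter, 44 mm across, 31 mm high; loose, origin at the centre of its underside; not part of the job
- media: glass media bottle, 68 mm across, 150 mm high; loose, origin at the centre of its underside; not part of the job
- beaker: empty glass beaker, 70 mm across, 80 mm high; loose, origin at the centre of its underside; not part of the job
- tip_box: pipette tip box, 122 x 82 x 71 mm; loose, origin at the centre of its underside; not part of the job
Mind the look-alikes: they are no part of the job. There is more than one size of the valve; the job needs the larger. Leave any orange look-alike of the well alone.

How it is judged (in metres and radians):
On the way, in this order (a step that is already met when the one before it is completed fails the run):
1. both tall tubes are in the purge well and let go (horizontal distance between each of tall_a_mid, tall_b_mid and well below 0.042 m and z of tall_a_mid in the frame of well between 0.01 and 0.088 m and z of tall_b_mid in the frame of well between 0.01 and 0.088 m and contact force between the fingers and tall_a below 0.1 N and contact force between the fingers and tall_b below 0.1 N and linear speed of each of tall_a, tall_b below 0.05 m/s), for 0.2 s.
2. the fingers hold the purge lever about level (value of joint lever between 0.2 and 0.4 rad and contact force between the fingers and valve above 2 N and horizontal distance between each of tall_a_mid, tall_b_mid and well below 0.042 m and z of tall_a_mid in the frame of well between 0.01 and 0.088 m and z of tall_b_mid in the frame of well between 0.01 and 0.088 m), for 0.5 s.
At the end, for the whole second after the job is handed in: The fingers press the purge lever (over 2 N) and hold it still within 0.1 rad of level (11 mm at the paddle); both tall tubes rest in the well, midpoints inside and below its rim, not touched by the fingers; both short tubes stand upright in the rack (moved under 12 mm) (all of step 2 and velocity of joint lever between -0.1 and 0.1 rad/s and contact force between the fingers and tall_a below 0.1 N and contact force between the fingers and tall_b below 0.1 N and linear speed of each of tall_a, tall_b below 0.05 m/s and distance of each of short_a, short_b from where it was at the start of the episode below 0.012 m and angle between each of short_a, short_b's own z axis and vertical below 0.25 rad); the arm keeps its last pose, push and grip.
It fails at once if the lever is pressed before both tall tubes are in the well (value of joint lever above 0.12 rad and not (horizontal distance between each of tall_a_mid, tall_b_mid and well below 0.042 m and z of tall_a_mid in the frame of well between 0.01 and 0.088 m and z of tall_b_mid in the frame of well between 0.01 and 0.088 m)).
It fails at once if the lever is pushed down to its bottom stop (value of joint lever above 0.57 rad).
It fails at once if a short tube is taken out of the rack (distance of any of short_a, short_b from where it was at the start of the episode above 0.025 m).
It fails at once if another thing on the bench is shifted by more than 25 mm or tipped over (distance of any of dish, slide_box, vial, counter, media, beaker, tip_box from where it was at the start of the episode above 0.025 m or angle between any of dish, slide_box, vial, counter, media, beaker, tip_box's own z axis and vertical above 0.5 rad).
It also fails if it takes over 67 s, if anything falls off the work surface, if the arm or the gripper's body presses on something with over 40 N, if the wrist force passes 120 N, or if a joint passes its speed limit or range.

## Robot

A 6-joint arm with a two-finger parallel gripper is mounted at the origin on the work surface. World frame = base frame: x ahead of the robot, y to its left, z up, the work surface at z = 0. Lengths are in mm, angles in rad, forces in N, time in s.
With the tool pointing down it reaches from about 300 to 775 mm from the base axis. Payload 14.6 kg.
Tool frame: the origin (TCP) lies at the very end of the fingers, on their centre line; the grasp point (between the pads) lies 19 mm behind it; z points along the fingers, y is the line along which they close (so a half turn about z gives the same grasp; the last joint's range is limited). The gripper opens to 94 mm and grips with 3 to 60 N. Pads are 16 mm wide; open, the fingers measure 119 mm over their backs; the gripper's body (75 mm by 177 mm) begins 78 mm behind the grasp point.
Start: joints at [1.194, 0.3, 1.521, -0, 1.321, -0.067], TCP at [167.675, 523.808, 205.446] pointing down, gripper open.
Joint ranges: [-3.03, 3.03], [-0.79, 2.21], [0.23, 2.52], [-1.04, 4.18], [0, 3.07], [-2.55, 2.55]. Speed limits (rad/s): [2.22, 2.22, 2.57, 3.14, 3.14, 3.14].

## Interface

Orientations are given as [roll, pitch, yaw] about the fixed x, y, z axes, in that order (R = Rz(yaw) Ry(pitch) Rx(roll)).
In Python, from cell import manip gives the robot as it stands.
- The arm moves only by the tool servo_tool, never from a script. Its argument "motion" is a list that holds one entry, the list of rows, each a list of 7 numbers: the shift along the world's x, y, z as a fraction of full scale, then the turn, a rotation vector about the world's x, y, z as a fraction of full scale, then the closure, from 0 (fully open) to 1 (shut). In form: [[[x, y, z, rx, ry, rz, gripper], ...]]. A call has 1 to 10 rows; each row is the pose to reach, as a shift and turn from the pose commanded when the call began, turning the shorter way round; what a row does not reach only later rows make up. Full scale, the value 1, is 0.5 m for a shift and pi rad for a turn. A row lasts 1/10 s, in which the tool goes at most 50 mm and 8.59 degrees, less where a joint would pass 70% of its speed; a pose out of reach is approached as far as the arm can. A call with a number of a shift or a turn outside -1 to 1 is refused whole. A call with a gripper value outside its range is refused whole. The fingers move at their own pace and stop on an object; "newtons" is the grip in N (left out, the last holds). Time passes only in rows, so rows that repeat a pose let the fingers close. It gives the time, the measured TCP pose, the force, the opening and the grip force at its end, in the units of the state.
- manip.read_state(): the state, without advancing time (a new reading comes with each control period).
- manip.camera(name): name is "side" or "top"; returns a dict with "frame" (400x640x3 uint8, red, green, blue), "range_z" (400x640 float32, mm along the optical axis (not along the pixel's ray), 0 where there is no reading), "vfov" (degrees; the focal length in pixels is half the picture's height over the tangent of half this angle, whatever the lens; pixels are square), "cx", "cy" (the principal point, pixels), "cam_to_world" (4x4, takes a point from camera to world coordinates). Camera axes: x right, y down, z forward; pixel columns grow to the right and rows downward; lengths in mm; the calibration is good to about 2 mm. A picture is of the moment at which its call begins.
- manip.sign_off(): hands the job in; it is judged then, once.
The state is a dict: "clock": time; "joints": joint angles; "qd": joint speeds; "effort": joint torques, N m; "eef_pos": TCP position; "eef_rot": TCP orientation; "wrist_force": force on the tool from outside, world axes, zero at the start; "moment": the same for the moment, N m; "finger_gap": finger opening in mm; "finger_force": force on a finger pad.
Only numpy, scipy, OpenCV 4.12 (cv2) and the standard library are available. Lean on these libraries where they do the work, as an engineer would, in place of code of your own. Each camera call takes 0.05 s, during which the arm holds its last target. There are 200 camera calls.

## Working session

There is one attempt and no reset: what is moved stays moved. The work goes in short steps, Python scripts to look and compute and a tool call to move; the robot and the scene stay as the last step left them, time stands still between calls to the robot, and variables do not carry over. Pictures are saved under pics/ and viewed, at most 10 in all, crops included, and the job is handed in when it is done.

Besides the shell and the picture viewer there is one more tool, called after ">>>" as name(argument=value, ...) on one line, values as JSON. servo_tool: Moves the arm, as the interface text tells. Its arguments: {"type":"object","properties":{"motion":{"type":"array"},"newtons":{"type":"number"}},"required":["motion"]}

```bash
mkdir -p pics; cat > h.py <<'E'
from cell import manip
import numpy as np, cv2
def cam(n):
    c=manip.camera(n); z=c["range_z"]; f=200/np.tan(np.radians(c["vfov"])/2)
    v,u=np.mgrid[0:400,0:640]
    P=np.stack([(u-c["cx"])/f*z,(v-c["cy"])/f*z,z,np.ones_like(z)],-1)@np.array(c["cam_to_world"]).T
    P[z==0]=np.nan
    return c["frame"],P[...,:3]
def save(n,im,s=1):
    cv2.imwrite("pics/"+n,cv2.resize(im[...,::-1],None,fx=s,fy=s,interpolation=cv2.INTER_CUBIC))
E
python3 - <<'E'
from h import *
for n in("top","side"):
    f,P=cam(n); save(n+"0.png",f,1.25); np.save(n+"P.npy",P); np.save(n+"F.npy",f)
    print(n,manip.camera(n)["cam_to_world"])
print(manip.read_state())
E
```

```text
top [[ 1.54183720e-02 -9.97429850e-01  6.99711921e-02  4.52678117e+02]
 [-9.99777005e-01 -1.63888691e-02 -1.33171015e-02  1.68234829e+00]
 [ 1.44296233e-02 -6.97502608e-02 -9.97460118e-01  1.21963616e+03]
 [ 0.00000000e+00  0.00000000e+00  0.00000000e+00  1.00000000e+00]]
side [[ 9.78782136e-01 -1.49524218e-01  1.40100104e-01  3.35754029e+02]
 [-2.04902611e-01 -7.16482929e-01  6.66833662e-01 -9.24209509e+02]
 [ 6.71550853e-04 -6.81391753e-01 -7.31918594e-01  1.09373890e+03]
 [ 0.00000000e+00  0.00000000e+00  0.00000000e+00  1.00000000e+00]]
{'clock': 0.2, 'joints': array([ 1.19439480e+00,  3.00237846e-01,  1.52130900e+00, -2.85601798e-05,
        1.32070091e+00, -6.65679462e-02]), 'qd': array([-0.00234093, -0.00147987, -0.00195312,  0.00174829, -0.00031279,
       -0.00017537]), 'effort': array([ 3.19103856e-04, -5.31501353e+01, -3.52561963e+01,  7.08726165e-02,
        2.33105337e-02, -5.46002752e-05]), 'eef_pos': array([167.63454199, 523.67772597, 205.12940174]), 'eef_rot': array([-3.14093716e+00, -1.59708962e-05,  2.83176614e+00]), 'wrist_force': array([-0.25317122, -0.06123702, -0.27272868]), 'moment': array([-0.0654218 ,  0.02125808, -0.01841998]), 'finger_force': 0.0, 'finger_gap': 94.25980053715116}
```

View pics/top0.png

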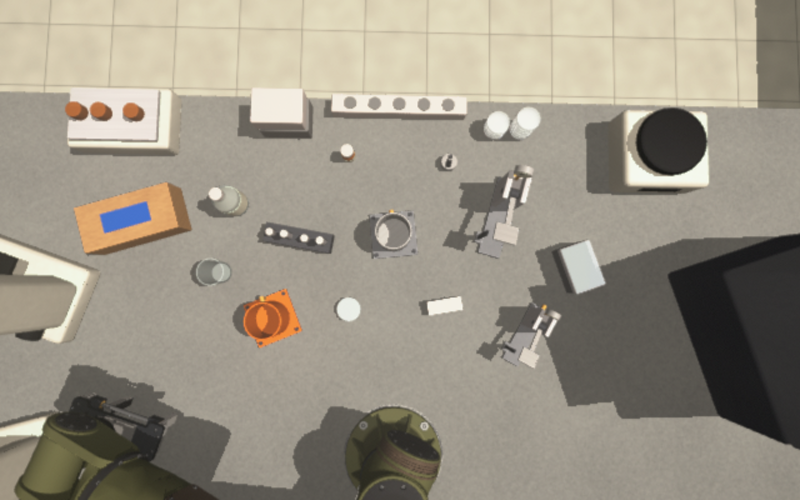

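View pics/side0.png

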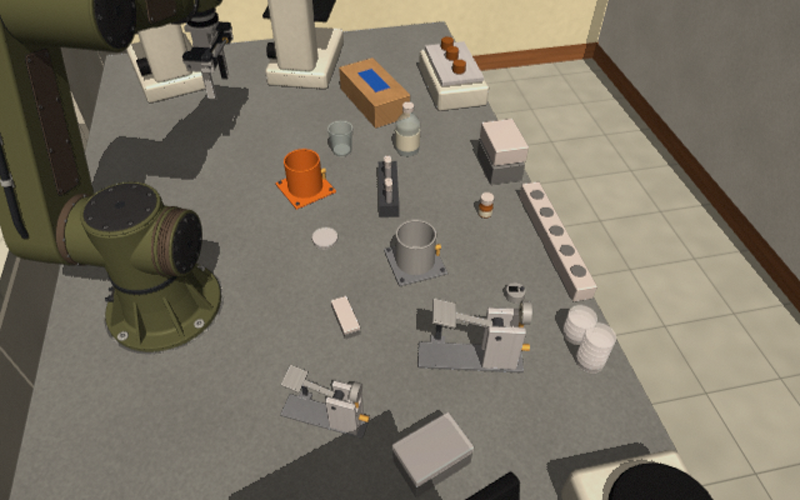

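The top view (800x500) shows the dark rack at (297,237) with four caps, the steel well at (393,232) and its orange look-alike at (268,318). There are two valves: the larger at (505,212), with its paddle at (507,232), and the smaller at (528,336). I'll measure the steel well and larger valve, check their sizes and make one enlarged crop.

```bash
cat > m.py <<'E'
from h import *
P=np.load("topP.npy"); F=np.load("topF.npy")
def reg(P,u0,u1,v0,v1): return P[v0:v1,u0:u1].reshape(-1,3)
r=P[170:206,200:272]; z=r[...,2]
m=((z>60)&(z<110)).astype(np.uint8); n,l=cv2.connectedComponents(m)
for i in range(1,n):
    q=r[l==i]
    if len(q)>8: 
        t=q[q[:,2]>np.nanmax(q[:,2])-5]; print("cap",len(q),q.shape,np.median(t,0).round(1),((t.max(0)+t.min(0))/2).round(1),(t.max(0)-t.min(0)).round(1))
q=r[(z>33)&(z<46)]; print("rack",len(q),cv2.minAreaRect(q[:,:2].astype(np.float32)))
def well(q):
    q=q[(q[:,2]>92)&(q[:,2]<104)]; x,y=q[:,0],q[:,1]
    s=np.linalg.lstsq(np.c_[2*x,2*y,np.ones(len(x))],x*x+y*y,rcond=None)[0]
    print("well",len(q),s[:2].round(1),np.sqrt(s[2]+s[0]**2+s[1]**2).round(1),"z",np.median(q[:,2]))
well(reg(P,288,340,160,212))
for name,b in(("valveL",(370,430,125,210)),("valveS",(395,455,238,300))):
    q=reg(P,*b)
    bp=q[(q[:,2]>6)&(q[:,2]<14)]; print(name,"base",len(bp),cv2.minAreaRect(bp[:,:2].astype(np.float32)),"zmax",np.nanmax(q[:,2]))
    for a,c in((125,175),(132,147),(117,126)):
        t=q[(q[:,2]>a)&(q[:,2]<c)]; print(a,c,len(t),np.median(t,0).round(1) if len(t) else "", cv2.minAreaRect(t[:,:2].astype(np.float32)) if len(t)>4 else "")
# valve z map
zz=P[125:210:3,370:430:2,2]; print(np.nan_to_num(zz).round().astype(int))
S=np.load("sideF.npy")
A=cv2.resize(F[120:305,190:460],None,fx=2.9,fy=2.9,interpolation=cv2.INTER_CUBIC); save("crop0.png",A)
E
python3 m.py
```

```text
cap 31 (31, 3) [572.9 324.2  68.7] [572.6 324.1  69.6] [15.7 13.6  4.8]
cap 40 (40, 3) [562.7 280.4  98.8] [563.9 280.  100.3] [15.7 15.6  4.8]
cap 31 (31, 3) [557.  237.3  68.1] [556.9 237.6  68.3] [13.  15.7  4.6]
cap 38 (38, 3) [550.1 192.3  99.4] [550.  190.8 100. ] [15.7  9.5  4.8]
rack 668 ((561.293701171875, 259.1001892089844), (177.12001037597656, 50.060699462890625), 80.28168487548828)
well 111 [576.1  10.6] 43.7 z 97.13620348138579
valveL base 549 ((631.125, -249.94650268554688), (259.7466735839844, 202.62405395507812), 27.33395767211914) zmax 190.66783207593676
125 175 725 [ 641.8 -269.7  142.6] ((634.6675415039062, -269.4914245605469), (66.57852935791016, 181.07041931152344), 74.10480499267578)
132 147 299 [ 670.5 -272.3  138.8] ((650.5709838867188, -278.2674255371094), (58.45940017700195, 138.19854736328125), 75.65583038330078)
117 126 70 [ 664.6 -277.3  122.6] ((636.4811401367188, -268.51318359375), (59.02112579345703, 164.0913543701172), 70.45430755615234)
valveS base 329 ((307.2436828613281, -366.8675537109375), (183.9550018310547, 176.21881103515625), 1.8858357667922
[... 3361 characters left out ...]
  8  10  11   6   5  -3
  160 160 163 165  -4   2   1  -4   0  -1   0  -1]
 [  1   2  -3   2  -1   1   2   7  11  11   5   9   8  11   6  11  -2  -3
   -1   2  -3   0   3  -1  -3   0  -2  -1  -3   1]
 [ -2   1  -2   2   0  -2   8  11   6  12   6   9   8   5  10  11   3  -1
    0  -1  -3   3  -1  -2   4   3   0  -2   1  -3]
 [  1  -1  -4   0  -2  -5   2  -2   1   8  13   7  12   8  11  -2  -3  -3
   -1  -3   0  -1  -4  -6  -1  -6  -3  -1   2  -3]
 [  1  -4  -5   0   3   1  -2  -2   4   0   0  -2  -2   3   2  -2  -3  -1
    2   0  -5   1   4   0  -4   0  -2  -3  -5  -2]
 [ -1  -1   2  -1  -1  -1  -3   3   4  -5   3  -3   1  -3   1  -5  -1  -1
    3   2   2   1   2   2  -3   0   0   0  -3   4]]
```

View pics/crop0.png

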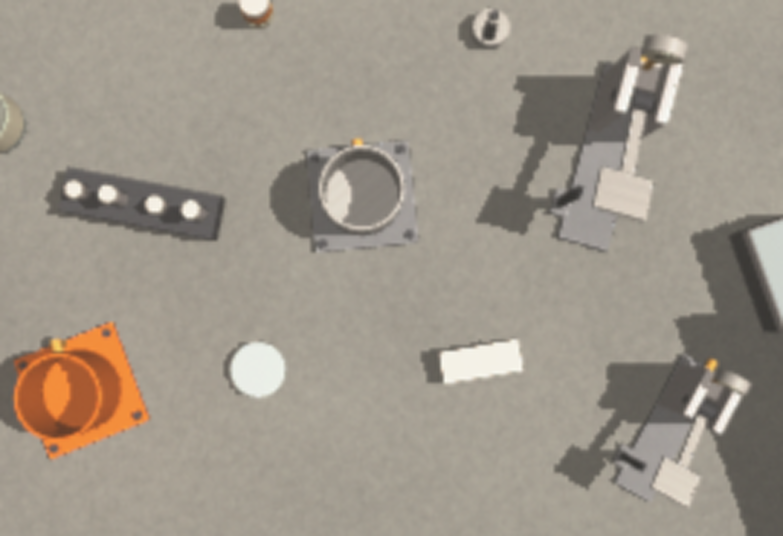

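The crop confirms the choice: the steel well with its grey base at (360,190) rather than the orange one, and the larger valve, whose paddle at (623,195) rests at 156 mm and cheeks are 140 mm high. The smaller valve is at (680,480). The tall tubes are in the holes at (564.5,280.5), between two short ones, and (550,192), the -y end. Both tops measure about 99 mm.

>>> servo_tool(motion=[[[0.7936,-0.4866,0,0,0,-0.4555,0.45],[0.7936,-0.4866,0,0,0,-0.4555,0.45],[0.7936,-0.4866,0,0,0,-0.4555,0.45],[0.7936,-0.4866,0,0,0,-0.4555,0.45],[0.7936,-0.4866,0,0,0,-0.4555,0.45],[0.7936,-0.4866,0,0,0,-0.4555,0.45],[0.7936,-0.4866,0,0,0,-0.4555,0.45],[0.7936,-0.4866,0,0,0,-0.4555,0.45],[0.7936,-0.4866,0,0,0,-0.4555,0.45],[0.7936,-0.4866,0,0,0,-0.4555,0.45]]], newtons=15)

```text
clock: 1.2
eef_pos: [567.4, 277.4, 204.6]
eef_rot: [-3.141, 0.001, 1.392]
wrist_force: [-1.1, 0.3, 0.8]
finger_gap: 51.6
finger_force: 0.0
```

>>> servo_tool(motion=[[[0,0,0,0,0,0,0.45],[0,0,0,0,0,0,0.45],[0,0,0,0,0,0,0.45]]])

```text
clock: 1.5
eef_pos: [563.6, 281.4, 205.6]
eef_rot: [-3.141, -0.0, 1.404]
wrist_force: [0.2, -0.1, -0.3]
finger_gap: 51.6
finger_force: 0.0
```

>>> servo_tool(motion=[[[0,0,-0.09,0,0,0,0.45],[0,0,-0.18,0,0,0,0.45],[0,0,-0.27,0,0,0,0.45],[0,0,-0.27,0,0,0,0.45],[0,0,-0.27,0,0,0,0.45],[0,0,-0.27,0,0,0,0.95],[0,0,-0.27,0,0,0,0.95],[0,0,-0.27,0,0,0,0.95],[0,0,-0.27,0,0,0,0.95],[0,0,-0.27,0,0,0,0.95]]])

```text
clock: 2.5
eef_pos: [564.7, 280.6, 71.0]
eef_rot: [3.141, -0.0, 1.401]
wrist_force: [-0.1, -0.0, 2.9]
finger_gap: 18.3
finger_force: 15.0
```

>>> servo_tool(motion=[[[0,0,0.04,0,0,0,0.95],[0,0,0.1,0,0,0,0.95],[0,0,0.17,0,0,0,0.95],[0,0,0.24,0,0,0,0.95],[0,0,0.27,0,0,0,0.95],[0,0,0.27,0,0,0,0.95],[0,0,0.27,0,0,0,0.95]]])

```text
clock: 3.2
eef_pos: [564.2, 280.4, 204.5]
eef_rot: [-3.141, 0.001, 1.401]
wrist_force: [-0.3, -0.3, -0.6]
finger_gap: 18.8
finger_force: 15.0
```

>>> servo_tool(motion=[[[0.004,-0.08,0,0,0,0,0.95],[0.008,-0.16,0,0,0,0,0.95],[0.01,-0.24,0,0,0,0,0.95],[0.013,-0.32,0,0,0,0,0.95],[0.016,-0.4,0,0,0,0,0.95],[0.02,-0.48,0,0,0,0,0.95],[0.023,-0.54,0,0,0,0,0.95],[0.023,-0.57,0,0,0,0,0.95],[0.023,-0.57,0,0,0,0,0.95],[0.023,-0.57,0,0,0,0,0.95]]])

```text
clock: 4.2
eef_pos: [575.8, -3.6, 204.8]
eef_rot: [-3.141, -0.0, 1.401]
wrist_force: [0.4, -0.6, 0.0]
finger_gap: 18.2
finger_force: 15.0
```

```bash
python3 - <<'E'
from h import *
print(manip.read_state()["eef_pos"])
f,P=cam("side"); save("s1.png",f[130:330,180:480],2.6)
E
```

```text
[575.79464144  -3.56369334 204.81602686]
```

View pics/s1.png

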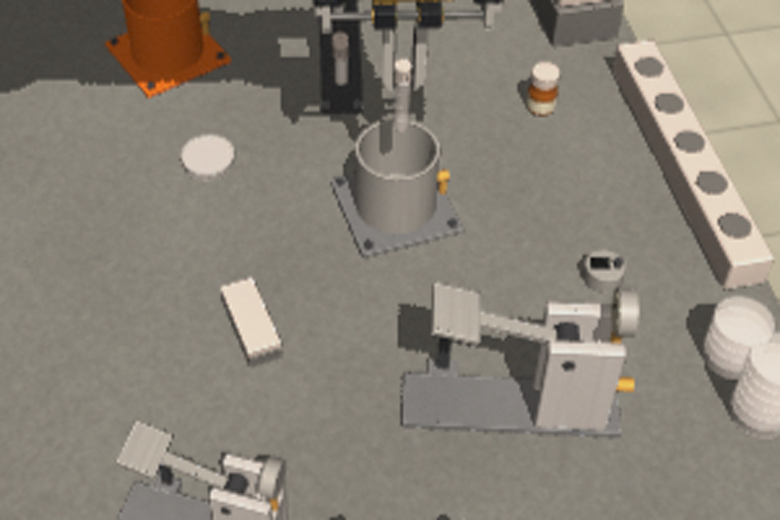

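The side view shows the tube hanging upright at (402,95), above the steel well's mouth at (398,150). I'll lower it in and let go with a small opening.

>>> servo_tool(motion=[[[0,0,-0.07,0,0,0,0.95],[0,0,-0.14,0,0,0,0.95],[0,0,-0.2,0,0,0,0.95],[0,0,-0.24,0,0,0,0.95],[0,0,-0.252,0,0,0,0.95],[0,0,-0.252,0,0,0,0.95],[0,0,-0.252,0,0,0,0.68],[0,0,-0.252,0,0,0,0.68],[0,0,-0.252,0,0,0,0.68],[0,0,-0.252,0,0,0,0.68]]])

```text
clock: 5.25
eef_pos: [576.2, -4.5, 80.0]
eef_rot: [3.141, -0.0, 1.401]
wrist_force: [-0.1, -0.2, -0.3]
finger_gap: 30.0
finger_force: 0.0
```

>>> servo_tool(motion=[[[0,0,0.03,0,0,0,0.68],[0,0,0.08,0,0,0,0.68],[0,0,0.16,0,0,0,0.68],[0,0,0.24,0,0,0,0.6],[0,0,0.252,0,0,0,0.45],[0,0,0.252,0,0,0,0.45]]])

```text
clock: 5.85
eef_pos: [576.4, -4.5, 207.5]
eef_rot: [3.138, -0.0, 1.401]
wrist_force: [-0.5, -0.9, -0.5]
finger_gap: 49.6
finger_force: 0.0
```

>>> servo_tool(motion=[[[-0.006,0.08,0,0,0,0,0.45],[-0.013,0.16,0,0,0,0,0.45],[-0.02,0.24,0,0,0,0,0.45],[-0.03,0.32,0,0,0,0,0.45],[-0.052,0.393,0,0,0,0,0.45],[-0.052,0.393,0,0,0,0,0.45],[-0.052,0.393,0,0,0,0,0.45],[-0.052,0.393,0,0,0,0,0.45]]])

```text
clock: 6.65
eef_pos: [550.0, 191.1, 204.8]
eef_rot: [-3.141, 0.001, 1.4]
wrist_force: [-1.0, -1.4, 0.6]
finger_gap: 51.9
finger_force: 0.0
```

```bash
cat > p.py <<'E'
from h import *
f,P=cam("top"); save("t1.png",f[130:230,190:450],3)
r=P[160:212,288:340].reshape(-1,3); d=np.hypot(r[:,0]-576,r[:,1]-10.6)
q=r[(d<39)&(r[:,2]>25)]; print(len(q),q[np.argsort(-q[:,2])][::5].round())
# valve paddle
P0=np.load("topP.npy"); q=P0[173:200,392:418].reshape(-1,3); q=q[q[:,2]>146]
c=q.mean(0); A=np.linalg.svd(q-c)[2]; print("paddle",c,A[2],cv2.minAreaRect(q[:,:2].astype(np.float32)))
E
python3 p.py
```

```text
37 [[573.  -8. 103.]
 [576.   2. 101.]
 [570.   2. 100.]
 [573.   5.  98.]
 [577.  -8.  98.]
 [571.   5.  97.]
 [572. -11.  85.]
 [571.   1.  34.]]
paddle [ 568.77803187 -255.50760844  155.71385054] [ 0.27234918 -0.06575449  0.9599491 ] ((575.1131591796875, -257.8678894042969), (56.315406799316406, 60.14899444580078), 74.10480499267578)
```

View pics/t1.png

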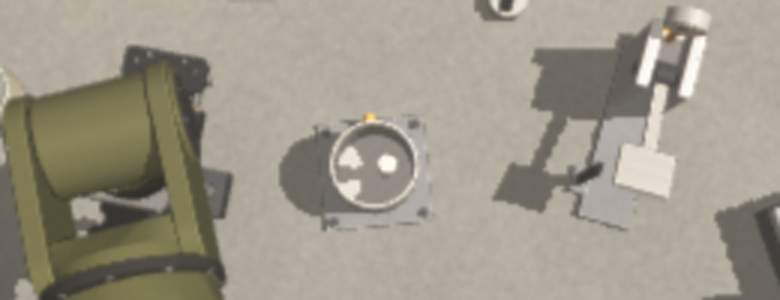

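The first tube stands upright in the well, its cap at (387,163), about (574,-3) mm. Next is the second tube.

>>> servo_tool(motion=[[[0,0,-0.09,0,0,0,0.45],[0,0,-0.18,0,0,0,0.45],[0,0,-0.27,0,0,0,0.45],[0,0,-0.27,0,0,0,0.45],[0,0,-0.27,0,0,0,0.45],[0,0,-0.27,0,0,0,0.95],[0,0,-0.27,0,0,0,0.95],[0,0,-0.27,0,0,0,0.95],[0,0,-0.27,0,0,0,0.95],[0,0,-0.27,0,0,0,0.95]]])

```text
clock: 7.7
eef_pos: [550.2, 192.1, 71.0]
eef_rot: [3.141, -0.0, 1.401]
wrist_force: [0.0, -0.2, 4.8]
finger_gap: 18.5
finger_force: 15.0
```

>>> servo_tool(motion=[[[0,0,0.04,0,0,0,0.95],[0,0,0.1,0,0,0,0.95],[0,0,0.17,0,0,0,0.95],[0,0,0.24,0,0,0,0.95],[0,0,0.27,0,0,0,0.95],[0,0,0.27,0,0,0,0.95],[0,0,0.27,0,0,0,0.95]]])

```text
clock: 8.4
eef_pos: [549.7, 191.9, 204.6]
eef_rot: [-3.141, 0.0, 1.401]
wrist_force: [-0.2, -0.4, 0.2]
finger_gap: 18.4
finger_force: 15.0
```

>>> servo_tool(motion=[[[0.01,-0.08,0,0,0,0,0.95],[0.025,-0.16,0,0,0,0,0.95],[0.04,-0.24,0,0,0,0,0.95],[0.052,-0.3,0,0,0,0,0.95],[0.052,-0.332,0,0,0,0,0.95],[0.052,-0.332,0,0,0,0,0.95],[0.052,-0.332,0,0,0,0,0.95],[0.052,-0.332,0,0,0,0,0.95]]])

```text
clock: 9.2
eef_pos: [575.8, 27.3, 205.2]
eef_rot: [-3.141, -0.0, 1.402]
wrist_force: [-0.0, 0.0, -0.4]
finger_gap: 18.7
finger_force: 15.0
```

>>> servo_tool(motion=[[[0,0,-0.07,0,0,0,0.95],[0,0,-0.14,0,0,0,0.95],[0,0,-0.2,0,0,0,0.95],[0,0,-0.24,0,0,0,0.95],[0,0,-0.252,0,0,0,0.95],[0,0,-0.252,0,0,0,0.95],[0,0,-0.252,0,0,0,0.68],[0,0,-0.252,0,0,0,0.68],[0,0,-0.252,0,0,0,0.68],[0,0,-0.252,0,0,0,0.68]]])

```text
clock: 10.2
eef_pos: [576.2, 26.0, 80.0]
eef_rot: [3.141, -0.0, 1.401]
wrist_force: [-0.1, 0.1, 0.1]
finger_gap: 30.0
finger_force: 0.0
```

>>> servo_tool(motion=[[[0,0,0.03,0,0,0,0.68],[0,0,0.08,0,0,0,0.68],[0,0,0.16,0,0,0,0.68],[0,0,0.24,0,0,0,0.8],[0,0,0.3,0,0,0,1],[0,0,0.3,0,0,0,1],[0,0,0.3,0,0,0,1],[0,0,0.3,0,0,0,1]]])

```text
clock: 11.0
eef_pos: [575.5, 26.0, 228.6]
eef_rot: [-3.14, 0.0, 1.401]
wrist_force: [0.9, -0.2, 0.4]
finger_gap: 0.1
finger_force: 0.0
```

```bash
python3 - <<'E'
from h import *
f,P=cam("side"); save("s2.png",f[130:330,180:480],2.6)
print(manip.read_state()["eef_pos"])
E
```

```text
[575.51840404  25.97898155 228.42716918]
```

View pics/s2.png

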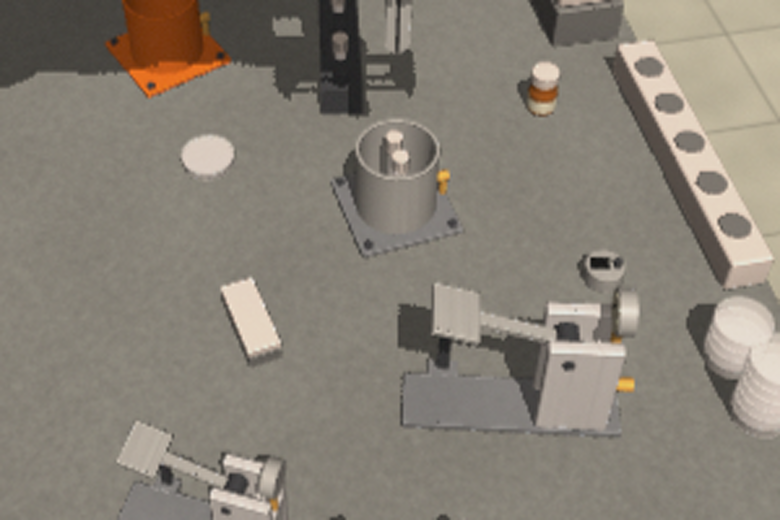

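Both tall tubes stand in the well, caps at (394,140) and (400,160), and the gripper is clear and shut. Now I'll move above the larger valve's paddle.

>>> servo_tool(motion=[[[-0.004,-0.08,0,0,0,0,1],[-0.008,-0.16,0,0,0,0,1],[-0.01,-0.24,0,0,0,0,1],[-0.013,-0.32,0,0,0,0,1],[-0.016,-0.4,0,0,0,0,1],[-0.02,-0.48,0,0,0,0,1],[-0.024,-0.54,0,0,0,0,1],[-0.024,-0.562,0,0,0,0,1],[-0.024,-0.562,-0.05,0,0,0,1],[-0.024,-0.562,-0.09,0,0,0,1]]])

```text
clock: 12.05
eef_pos: [563.8, -254.6, 182.9]
eef_rot: [-3.141, -0.001, 1.401]
wrist_force: [0.5, -1.2, 0.2]
finger_gap: 0.7
finger_force: 0.0
```

>>> servo_tool(motion=[[[0,0,0,0,0,0,1],[0,0,0,0,0,0,1],[0,0,0,0,0,0,1]]])

```text
clock: 12.35
eef_pos: [564.5, -254.8, 185.7]
eef_rot: [3.14, 0.0, 1.401]
wrist_force: [0.3, -0.2, -0.9]
finger_gap: 0.4
finger_force: 0.0
```

```bash
python3 - <<'E'
from h import *
f,P=cam("side"); save("s3.png",f[200:320,310:450],5)
print(manip.read_state()["eef_pos"])
E
```

```text
[ 564.44108565 -254.8505732   185.69635763]
```

View pics/s3.png

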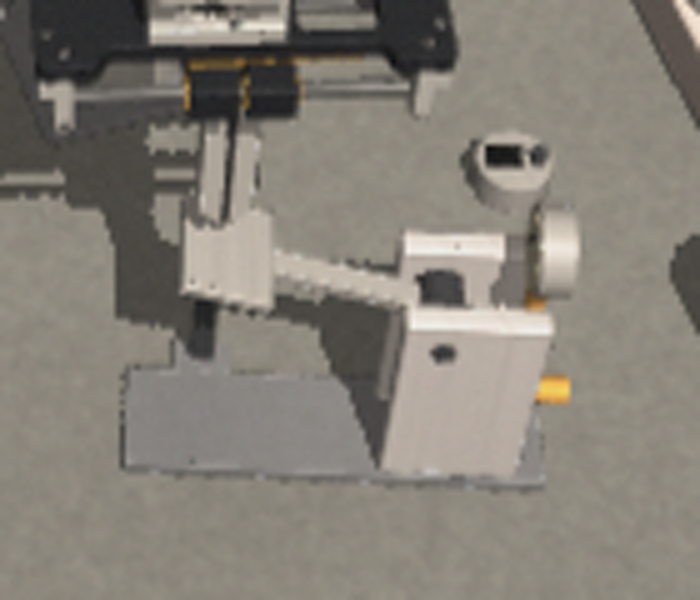

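The side view shows the shut fingers centred above the paddle at (228,262), the 30 mm gap in height accounting for the offset. I'll press down slowly.

>>> servo_tool(motion=[[[0,0,-0.02,0,0,0,1],[0,0,-0.04,0,0,0,1],[0,0,-0.055,0,0,0,1],[0,0,-0.07,0,0,0,1],[0,0,-0.085,0,0,0,1],[0,0,-0.1,0,0,0,1],[0,0,-0.112,0,0,0,1],[0,0,-0.12,0,0,0,1],[0,0,-0.12,0,0,0,1],[0,0,-0.12,0,0,0,1]]])

```text
clock: 13.4
eef_pos: [563.5, -254.9, 124.4]
eef_rot: [-3.14, -0.0, 1.401]
wrist_force: [-6.3, 2.5, 7.8]
finger_gap: 0.5
finger_force: 4.1
```

>>> servo_tool(motion=[[[0,0,0,0,0,0,1],[0,0,0,0,0,0,1],[0,0,0,0,0,0,1],[0,0,0,0,0,0,1],[0,0,0,0,0,0,1],[0,0,0,0,0,0,1],[0,0,0,0,0,0,1],[0,0,0,0,0,0,1],[0,0,0,0,0,0,1],[0,0,0,0,0,0,1]]])

```text
clock: 14.4
eef_pos: [563.5, -254.9, 124.5]
eef_rot: [-3.14, -0.0, 1.401]
wrist_force: [-6.7, 2.8, 7.6]
finger_gap: 0.6
finger_force: 4.1
```

```bash
python3 - <<'E'
from h import *
f,P=cam("side"); a=f[190:320,310:450]; b=f[125:255,240:380]; save("s4.png",np.hstack([a,b]),2.8)
s=manip.read_state(); print(s["clock"],s["eef_pos"],s["wrist_force"])
E
```

```text
14.45 [ 563.4816099  -254.91326701  124.51905979] [-6.55599065  1.46304084  8.76614306]
```

View pics/s4.png

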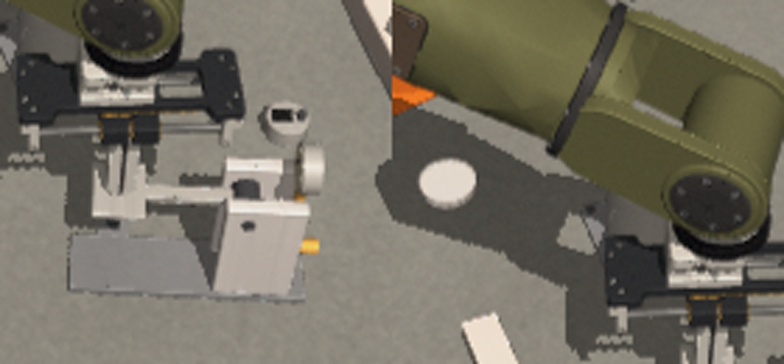

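The lever is level under the fingers, paddle at (120,190), with about 8 N at z = 124.5 mm. The arm hides the well in this view, but nothing has gone near it since the tubes were seen standing there.

```bash
python3 -c "
from cell import manip
print(manip.sign_off())"
```

```text
the job is handed in; nothing more can be done
None
```

I put both tall tubes in the steel purge well and let go of them, left the short tubes in the rack, and handed the job in with the larger valve's lever held level at about 8 N; no verdict came back.

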